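# Shoot the barrel bolt of the spare-fuse locker

### The arm

A 6-joint arm with a two-finger parallel gripper is mounted at the origin on the work surface. World frame = base frame: x ahead of the robot, y to its left, z up, the work surface at z = 0. Lengths are in mm, angles in rad, forces in N, time in s.
With the tool pointing down it reaches from about 350 to 850 mm from the base axis. Payload 8.1 kg.
Tool frame: the origin (TCP) lies on the centre line of the jaws, within the pads' length; the fingertips stand 25 mm ahead of it and the grasp point (between the pads) lies 6 mm ahead of it; z points along the fingers, y is the line along which they close (so a half turn about z gives the same grasp; the last joint's range is limited). The gripper opens to 93 mm and grips with 3 to 60 N. Pads are 15 mm wide; open, the fingers measure 128 mm over their backs; the gripper's body (75 mm by 188 mm) begins 65 mm behind the grasp point.
Start: joints at [-1.299, 0.13, 1.488, -0, 1.523, -0.085], TCP at [209.587, -562.209, 243.635] pointing down, gripper open.
Joint ranges: [-2.96, 2.96], [-0.89, 2.26], [0.02, 2.5], [-1.34, 4.48], [0, 2.73], [-2.66, 2.66]. Speed limits (rad/s): [2.39, 2.39, 2.79, 3.14, 3.14, 3.14].

### API

Orientations are given as a 3x3 rotation matrix whose columns are the frame's x, y, z axes.
In Python, from plant import status, read_camera, camera_info, order gives the robot as it stands.
- The arm moves only by the shell command python3 -m handwheel 'ROWS' [FORCE]. ROWS is JSON, a list of rows, each an object with "jaw": the closure in counts, from 0 (fully open) to 255 (shut); "travel": the shift along the tool's x, y, z in mm, a list of three; "rot": the turn, a rotation vector about the tool's x, y, z in degrees, a list of three. In form: [{"jaw": jaw, "travel": [dx, dy, dz], "rot": [wx, wy, wz]}, ...]. A call has 1 to 8 rows; each row is the pose to reach, as a shift and turn from the pose commanded when the call began, along the tool's axes at that moment; what a row does not reach only later rows make up. A row lasts 1/8 s, in which the tool goes at most 62.5 mm and 10.7 degrees, less where a joint would pass 70% of its speed; a pose out of reach is approached as far as the arm can. A call with a gripper value outside its range is refused whole. The fingers move at their own pace and stop on an object; FORCE is the grip in N (left out, the last holds). Time passes only in rows, so rows that repeat a pose let the fingers close. It gives the time, the measured TCP pose, the force, the opening and the grip force at its end, in the units of the state.
- status.state(): the state, without advancing time (a new reading comes with each control period).
- read_camera(name): name is "scene" or "top"; returns the picture (400x640x3 uint8, blue, green, red); there is no depth.
- camera_info(name): a dict with "fx", "fy", "cx", "cy" (pixels), "rvec" (rotation vector, rad) and "tvec" (3), from world to camera coordinates, as OpenCV has them. Camera axes: x right, y down, z forward; pixel columns grow to the right and rows downward; lengths in mm; the calibration is good to about 2 mm. A picture is of the moment at which its call begins. camera_info takes no time and is no camera call.
- order.hand_in(): hands the job in; it is judged then, once.
The state is a dict: "t": time; "joint_positions": joint angles; "joint_velocities": joint speeds; "tau": joint torques, N m; "position": TCP position; "ee_rot": TCP orientation; "wrist_force": force on the tool from outside, world axes, zero at the start; "ft_torque": the same for the moment, N m; "finger_gap": opening from 0.0 (shut) to 1.0 (fully open); "grip_force": force on a finger pad.
Only numpy, scipy, OpenCV 4.12 (cv2) and the standard library are available. Lean on these libraries where they do the work, as an engineer would, in place of code of your own. Each camera call takes 0.05 s, during which the arm holds its last target. There are 200 camera calls.

### The job

Lock the cover of the grey spare-fuse locker with its barrel bolt: lift the bolt's handle out of its notch, slide the bolt through the keeper as far as the rubber end buffer, then lay the handle fully down into the far notch and let go. Feel for the buffer and do not force the handle against it or against the teeth of the rail. Leave the other things on and around the locker where they are.

Things in the scene. Friction and masses are not known exactly. Their poses are not given: they have to be found in the camera images.
- locker: Fixed low grey steel box, 240 (x) x 480 (y) x 60 mm high, with the barrel bolt on its top. Origin: centre of its underside; +z up; handle side is -x (towards the robot at yaw 0). The bolt's axis runs along the locker's y at x = 0, 105 mm above the table, 45 mm above the locker's top, and slides along the locker's +y. Other loose things lie behind it (+x) and on the cover.
- start_notch (a point): Centre of the start notch (15 mm wide along y), at the axis height, 26 mm in front of the bolt's axis, in a notched metal rail standing 24 to 33 mm in front of the axis. The teeth reach 10 mm above the axis, the notch floor is 5.5 mm below it. Between the start notch and the far notch lies tooth all the way; the handle cannot go down there.
- keeper (a point): Centre, on the bolt's axis, of the metal hoop (20 mm long along y) on the locker's cover that takes the bolt's end; 170 mm along +y from the start notch. The end of the bolt passes through it when the bolt is home.
- bolt (a joint): Slide of the bolt in m along the locker's +y: 0 in the start notch. Dry drag about 3 N, no spring. The far notch (13 mm wide) and the end buffer beside it are one adjustable piece whose setting is NOT measured: the handle meets the buffer somewhere between 63 and 122 mm of slide and is then over the far notch, 2 mm clear of the tooth.
- handle (a joint): Lift of the handle in rad about the bolt's axis: 0 level in a notch, pointing to the locker's -x; 1.45 nearly upright. It clears the teeth above 0.65; resting on a tooth it stands at 0.5 to 0.65. Stiff hinge: stays where it is left, takes about 1 to 3 N at the knob to turn.
- hub (a point): Point on the bolt's axis where the handle is hinged; travels with the bolt, 105 mm above the table. The black rubber-faced end buffer reaches 28 mm above and 28 mm in front of the axis, so it stops the handle at any lift. It is sprung: about 4 N per mm, yields 2.5 mm, then hard. More than 12 N on it or on the teeth is forcing it.
- handle_arm: The handle's arm: bare steel rod 11 mm thick, from the bolt's axis (its origin) out along its own -x, ending in a ball of 22 mm diameter centred 66 mm from the axis. Turns with handle, travels with bolt; its y axis is the bolt's axis.
- knob (a point): Centre of the 22 mm steel ball at the handle's end, 105 mm above the table when the handle lies in a notch; it moves on an arc of radius 66 mm about the bolt's axis. Pinched from above, fingers on its two sides along the bolt's axis, it pivots between them; nothing stands within 30 mm of it, the locker's top is 45 mm below its centre.
- fuse_holder_a: Loose black plastic fuse holder, 75 x 24 x 34 mm, lying on the locker behind the bolt. Origin: centre of its underside. Leave it.
- fuse_holder_b: A second fuse holder like it, also behind the bolt on the locker. Leave it.
- jar: Closed glass jar, 52 mm diameter, 75 mm tall, standing on the locker's cover. Origin: centre of its underside. Leave it.
- torch: Yellow torch, 145 mm long, 38 mm head, lying on the table to the robot's right. Leave it.
- hammer: Small aluminium hammer, 240 mm long, lying on the table to the right. Leave it.
- caddy: Blue plastic tool caddy with clip lid and bow handle, 206 x 136 x 124 mm, on the table to the left. Leave it.

How it is judged:
By the outcome, as a careful person would: the job done as asked, in the order asked, and still so for the second after the job is handed in, with the robot touching nothing.
It also fails if it takes over 54 s, if anything falls off the work surface, if the arm or the gripper's body presses on something with over 40 N, if the wrist force passes 120 N, or if a joint passes its speed limit or range.

## Working session

There is one attempt and no reset: what is moved stays moved. The work goes in short steps, Python scripts to look and compute and a shell command to move; the robot and the scene stay as the last step left them, time stands still between calls to the robot, and variables do not carry over. Pictures are saved under pics/ and viewed, at most 10 in all, crops included, and the job is handed in when it is done.

```bash
mkdir -p pics; ls
python3 - <<'E'
from plant import status, read_camera, camera_info
import cv2
for n in("scene","top"):
    cv2.imwrite(f"pics/{n}0.png",read_camera(n)); print(n,camera_info(n))
s=status.state();print(s)
E
```

```text
pics
scene {'fx': 367.83708375587946, 'fy': 367.83708375587946, 'cx': 315.1639952925878, 'cy': 197.67234599524048, 'rvec': array([ 2.229168  ,  0.98632037, -0.39615181]), 'tvec': array([-382.75270146, -234.31344461, 1438.06375495])}
top {'fx': 380.0668918850915, 'fy': 380.0668918850915, 'cx': 318.77062603542714, 'cy': 198.61077033296377, 'rvec': array([ 2.14551225, -2.17931864,  0.114868  ]), 'tvec': array([  -5.10311962,  586.53929383, 1130.94663965])}
{'t': 0.1, 'joint_positions': array([-1.29940638e+00,  1.31084033e-01,  1.48920468e+00,  1.51404946e-05,
        1.52301343e+00, -8.54454345e-02]), 'joint_velocities': array([-0.00068835, -0.00132083, -0.00228538, -0.00170284, -0.00097688,
        0.00056988]), 'tau': array([ 7.63477601e-04, -5.61340642e+01, -4.93097770e+01,  7.70876370e-02,
        2.91351427e-02, -6.93557536e-05]), 'position': array([ 209.45440997, -561.72811038,  242.67444865]), 'ee_rot': array([[ 9.37007242e-01,  3.49309649e-01, -4.43693682e-04],
       [ 3.49309894e-01, -9.37005802e-01,  1.65097212e-03],
       [ 1.60956936e-04, -1.70195942e-03, -9.99998539e-01]]), 'wrist_force': array([ 0.09366801,  0.87033923, -0.72301121]), 'ft_torque': array([-0.0429311 ,  0.02150189,  0.02670506]), 'grip_force': 0.0, 'finger_gap': 0.9984923941578356}
```

View pics/scene0.png

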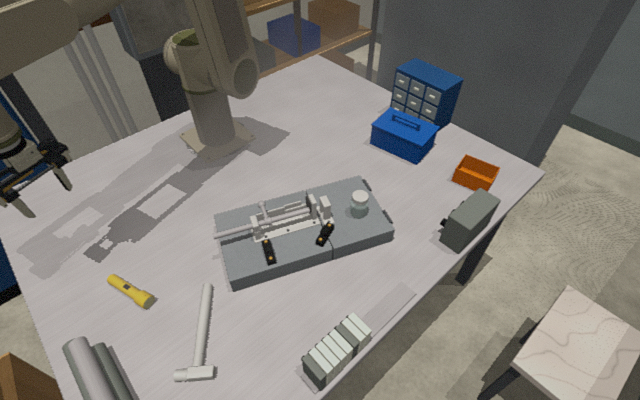

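View pics/top0.png

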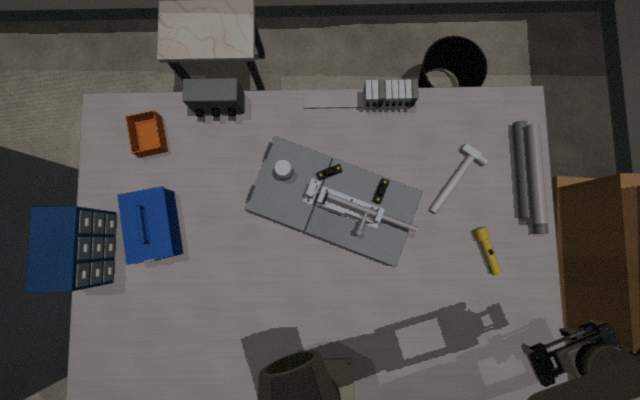

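The top view shows the locker centred near (335,200), its handle pointing down-left to a knob near (359,231). The jar is at (283,170) and the keeper near (313,191). I'll enlarge this area.

Run:
```python
import cv2
a=cv2.imread("pics/top0.png")[130:270,240:430]
cv2.imwrite("pics/top0c.png",cv2.convertScaleAbs(cv2.resize(a,None,fx=4,fy=4,interpolation=cv2.INTER_CUBIC),alpha=1.6))
a=cv2.imread("pics/scene0.png")[170:290,205:400]
cv2.imwrite("pics/scene0c.png",cv2.resize(a,None,fx=4,fy=4,interpolation=cv2.INTER_CUBIC))
```

```text
(no output)
```

View pics/top0c.png

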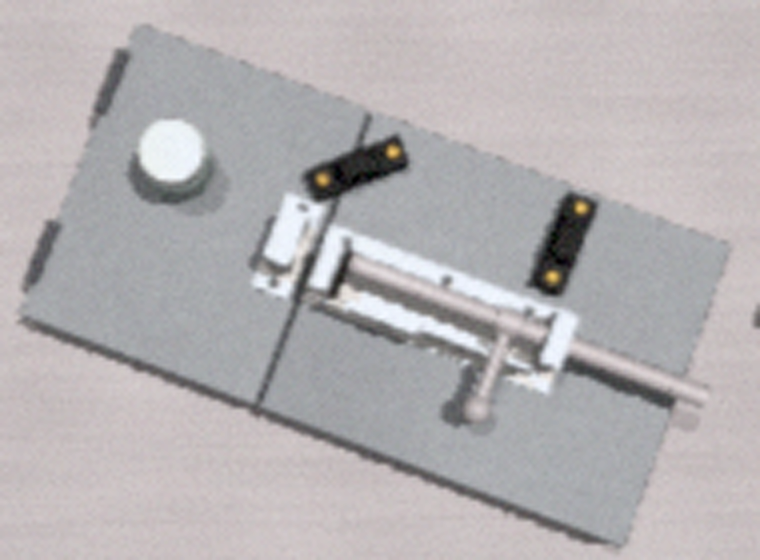

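View pics/scene0c.png

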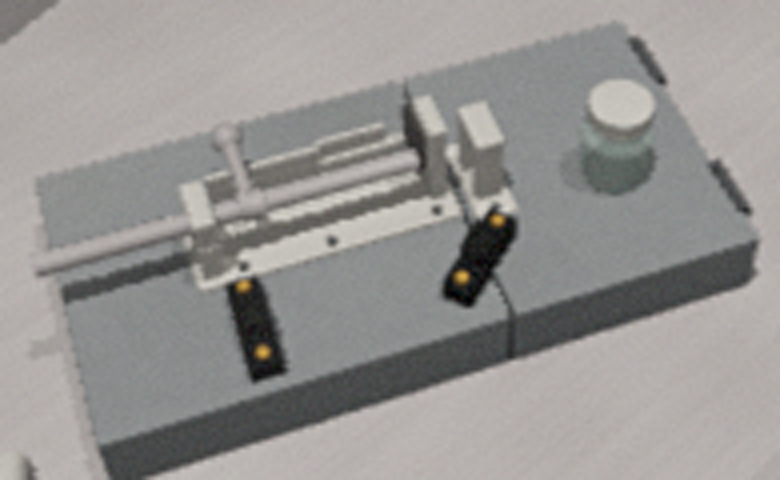

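The enlarged top crop shows the knob at crop (477,409), the hub at (508,325) and the locker's top corners at (140,25), (730,243), (620,545) and (22,320). The scene crop shows the knob at (229,135). Next I'll turn these into positions.

```bash
cat > g.py <<'E'
import numpy as np, cv2
from plant import camera_info, status
def cam(n):
    c=camera_info(n);K=np.array([[c['fx'],0,c['cx']],[0,c['fy'],c['cy']],[0,0,1]]);R=cv2.Rodrigues(c['rvec'])[0]
    return K,R,np.ravel(c['tvec'])
def onz(n,p,z):
    K,R,t=cam(n);d=R.T@np.linalg.solve(K,[*p,1]);o=-R.T@t
    return o+d*(z-o[2])/d[2]
def tri(pt,ps):
    P=[(lambda c:c[0]@np.c_[c[1],c[2]])(cam(n)) for n in("top","scene")]
    X=cv2.triangulatePoints(P[0],P[1],np.array(pt,float),np.array(ps,float)).ravel();return X[:3]/X[3]
def up(p,o): return (np.array(p)+.5)/4-.5+o
def to_tool(X):  # world target for grasp point (6 mm ahead of TCP) -> travel in tool axes
    s=status.state();R=s['ee_rot'];return R.T@(np.array(X)-s['position'])-[0,0,6]
E
python3 - <<'E'
from g import *
np.set_printoptions(precision=1,suppress=True)
T=(240,130);S=(205,170)
c=[onz("top",up(p,T),60) for p in[(140,25),(730,243),(620,545),(22,320)]]
c=np.array(c);print(c);cen=c.mean(0)
print("cen",cen, np.linalg.norm(c[0]-c[1]),np.linalg.norm(c[1]-c[2]))
v=(c[0]-c[1])+(c[3]-c[2]);yaw=np.arctan2(-v[0],v[1]);print("yaw",np.degrees(yaw))
k=onz("top",up((477,409),T),105);print("knob top",k,"tri",tri(up((477,409),T),up((229,135),S)))
R=np.array([[np.cos(yaw),-np.sin(yaw)],[np.sin(yaw),np.cos(yaw)]])
print("knob in locker",R.T@(k-cen)[:2])
h=onz("top",up((508,325),T),110);print("hub in locker",R.T@(h-cen)[:2])
e=onz("top",up((706,393),T),105);f=onz("top",up((350,262),T),105);print("axis locker",R.T@(e-cen)[:2],R.T@(f-cen)[:2])
sx=tri(up((477,409),T),up((229,135),S))
print("to tool", to_tool(sx), to_tool(k))
r=status.state()['ee_rot'];print("tool y angle",np.degrees(np.arctan2(r[1,1],r[0,1])),"axis dir",np.degrees(np.arctan2(v[1],v[0])))
E
```

```text
[[ 777.7  117.1   60. ]
 [ 603.2 -323.8   60. ]
 [ 381.7 -233.4   60. ]
 [ 553.8  205.7   60. ]]
cen [579.1 -58.6  60. ] 474.2174453978782 239.25144640124236
yaw -21.497378615134693
knob top [ 481.5 -126.9  105. ] tri [ 482.  -125.7  108.6]
knob in locker [-65.8 -99.4]
hub in locker [ -2.4 -99.2]
axis locker [   2.1 -247.6] [ 1.  21.8]
to tool [ 407.6 -313.1  128.6] [ 406.8 -312.1  132.3]
tool y angle -69.55487308413707 axis dir 68.50262138486531
```

```bash
python3 -m handwheel '[{"jaw":100,"travel":[45,-35,0],"rot":[0,0,5]},{"jaw":100,"travel":[95,-73,0],"rot":[0,0,11]},{"jaw":100,"travel":[145,-111,0],"rot":[0,0,17]},{"jaw":100,"travel":[195,-150,0],"rot":[0,0,23]},{"jaw":100,"travel":[245,-188,0],"rot":[0,0,29]},{"jaw":100,"travel":[295,-227,0],"rot":[0,0,35]},{"jaw":100,"travel":[345,-265,20],"rot":[0,0,40]},{"jaw":100,"travel":[385,-296,40],"rot":[0,0,42]}]' 25
python3 -m handwheel '[{"jaw":100,"travel":[0,0,0],"rot":[0,0,0]},{"jaw":100,"travel":[0,0,0],"rot":[0,0,0]}]'
python3 - <<'E'
from g import *
np.set_printoptions(precision=2,suppress=True)
print(to_tool([482,-126.5,105]));s=status.state();r=s['ee_rot'];print(s['position'],s['wrist_force'],s['joint_positions'],s['finger_gap'],np.degrees(np.arctan2(r[1,1],r[0,1])),r[:,2])
E
```

```text
t: 1.1
position: [468.0, -148.5, 203.5]
ee_rot: [[0.929, -0.369, 0.001], [-0.369, -0.929, -0.001], [0.001, 0.0, -1.0]]
wrist_force: [0.9, 0.3, -0.3]
finger_gap: 0.608
grip_force: 0.0
t: 1.35
position: [466.7, -150.3, 203.4]
ee_rot: [[0.931, -0.366, -0.001], [-0.366, -0.931, -0.0], [-0.001, 0.0, -1.0]]
wrist_force: [0.1, 0.5, 0.3]
finger_gap: 0.608
grip_force: 0.0
[  5.56 -27.82  92.43]
[ 466.73 -150.34  203.45] [0.09 0.46 0.32] [-0.42 -0.15  1.84 -0.    1.45  1.53] 0.607594609698178 -111.47784033419961 [-0. -0. -1.]
```

```bash
python3 -m handwheel '[{"jaw":100,"travel":[6,-28,20],"rot":[0,0,0]},{"jaw":100,"travel":[6,-28,50],"rot":[0,0,0]},{"jaw":100,"travel":[6,-28,65],"rot":[0,0,0]},{"jaw":100,"travel":[6,-28,80],"rot":[0,0,0]},{"jaw":100,"travel":[6,-28,92],"rot":[0,0,0]},{"jaw":100,"travel":[6,-28,92],"rot":[0,0,0]}]' 25
python3 - <<'E'
from g import *
from plant import read_camera
np.set_printoptions(precision=2,suppress=True)
print(to_tool([482,-126.5,105]))
a=read_camera("scene")[150:250,200:340];b=read_camera("top")[190:270,300:412]
f=lambda i,s:cv2.resize(i,(560,300) if 0 else (int(i.shape[1]*s),int(i.shape[0]*s)),interpolation=cv2.INTER_CUBIC)
o=np.vstack([cv2.resize(a,(420,300),interpolation=2),cv2.resize(b,(420,300),interpolation=2)])
cv2.imwrite("pics/g1.png",cv2.convertScaleAbs(o,alpha=1.5))
E
```

```text
t: 2.1
position: [482.2, -126.7, 110.9]
ee_rot: [[0.93, -0.368, -0.001], [-0.368, -0.93, 0.0], [-0.001, 0.0, -1.0]]
wrist_force: [-0.5, -0.8, 1.0]
finger_gap: 0.608
grip_force: 0.0
[-0.26 -0.06 -0.12]
```

View pics/g1.png

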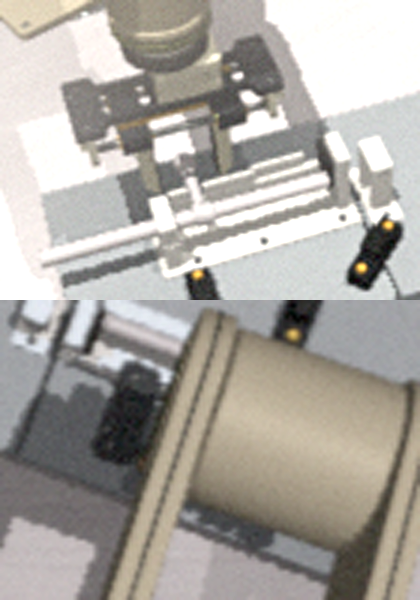

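The scene half of the picture shows the knob at about (183,160), between the two fingers at (150,170) and (222,150). Closing now.

```bash
python3 -m handwheel '[{"jaw":180,"travel":[0,0,0],"rot":[0,0,0]},{"jaw":180,"travel":[0,0,0],"rot":[0,0,0]},{"jaw":190,"travel":[0,0,0],"rot":[0,0,0]},{"jaw":200,"travel":[0,0,0],"rot":[0,0,0]},{"jaw":230,"travel":[0,0,0],"rot":[0,0,0]},{"jaw":230,"travel":[0,0,0],"rot":[0,0,0]}]' 25
```

```text
t: 2.95
position: [482.8, -126.8, 111.8]
ee_rot: [[0.93, -0.367, -0.0], [-0.367, -0.93, -0.001], [0.0, 0.0, -1.0]]
wrist_force: [-1.6, -1.9, 0.8]
finger_gap: 0.218
grip_force: 25.0
```

```bash
python3 -m handwheel '[{"jaw":230,"travel":[0.3,0,-6.6],"rot":[0,0,0]},{"jaw":230,"travel":[1.3,0,-13.1],"rot":[0,0,0]},{"jaw":230,"travel":[2.9,0,-19.5],"rot":[0,0,0]},{"jaw":230,"travel":[5.2,0,-25.7],"rot":[0,0,0]}]' 
python3 -m handwheel '[{"jaw":230,"travel":[2.9,0,-5.9],"rot":[0,0,0]},{"jaw":230,"travel":[6.3,0,-11.6],"rot":[0,0,0]},{"jaw":230,"travel":[10.3,0,-16.8],"rot":[0,0,0]},{"jaw":230,"travel":[14.8,0,-21.6],"rot":[0,0,0]},{"jaw":230,"travel":[17.2,0,-23.9],"rot":[0,0,0]},{"jaw":230,"travel":[17.2,0,-23.9],"rot":[0,0,0]}]'
python3 - <<'E'
from plant import read_camera
import cv2
cv2.imwrite("pics/g2.png",cv2.convertScaleAbs(cv2.resize(read_camera("scene")[130:250,200:360],(640,480),interpolation=2),alpha=1.5))
E
```

```text
t: 3.45
position: [487.3, -128.3, 137.5]
ee_rot: [[0.93, -0.367, -0.001], [-0.367, -0.93, 0.0], [-0.001, 0.0, -1.0]]
wrist_force: [-1.2, -3.2, -4.2]
finger_gap: 0.22
grip_force: 25.0
t: 4.2
position: [504.3, -135.0, 161.9]
ee_rot: [[0.93, -0.367, 0.001], [-0.367, -0.93, -0.0], [0.001, -0.0, -1.0]]
wrist_force: [-2.8, -2.4, 2.5]
finger_gap: 0.222
grip_force: 25.0
```

View pics/g2.png

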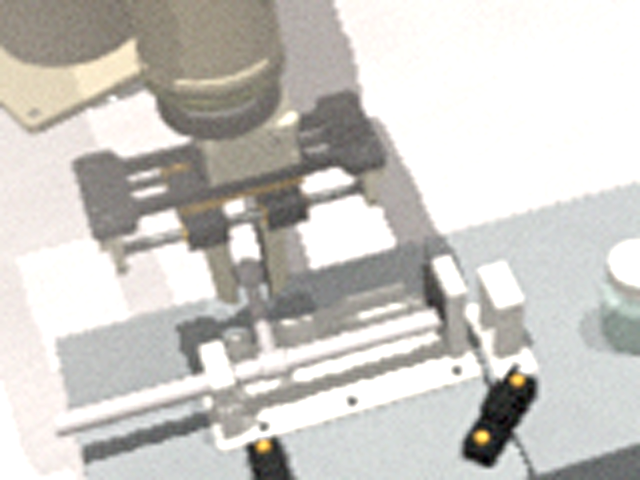

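The handle is up and held: the knob at (248,262) sits between the fingers. Now the first, safe part of the slide.

```bash
cat > chk.py <<'E'
import sys
from g import *
s=status.state();a=np.array([.367,.93,0]);f=s['wrist_force']
print("AX %.1f along %.1f Fz %.1f"%(f@a,(s['position']-[482.5,-126.7,0])@a,f[2]));sys.exit(f@a<float(sys.argv[1]))
E
python3 -m handwheel '[{"jaw":230,"travel":[0,-4,0],"rot":[0,0,0]},{"jaw":230,"travel":[0,-10,0],"rot":[0,0,0]},{"jaw":230,"travel":[0,-16,0],"rot":[0,0,0]},{"jaw":230,"travel":[0,-22,0],"rot":[0,0,0]},{"jaw":230,"travel":[0,-28,0],"rot":[0,0,0]}]' >/dev/null; python3 chk.py -9 && python3 -m handwheel '[{"jaw":230,"travel":[0,-6,0],"rot":[0,0,0]},{"jaw":230,"travel":[0,-12,0],"rot":[0,0,0]},{"jaw":230,"travel":[0,-18,0],"rot":[0,0,0]},{"jaw":230,"travel":[0,-24,0],"rot":[0,0,0]},{"jaw":230,"travel":[0,-28,0],"rot":[0,0,0]},{"jaw":230,"travel":[0,-30,0],"rot":[0,0,0]}]'; python3 chk.py -9;  python3 -m handwheel '[{"jaw":230,"travel":[0,-0.8,0],"rot":[0,0,0]},{"jaw":230,"travel":[0,-1.6,0],"rot":[0,0,0]}]' >/dev/null;python3 chk.py -9
```

```text
AX -3.6 along 28.8 Fz 0.5
AX -3.6 along 28.8 Fz 0.5
AX -3.7 along 29.9 Fz -0.9False
False
False
```

```bash
sed -i 's/sys.exit(\(.*\))$/sys.exit(int(\1))/' chk.py
python3 -m handwheel '[{"jaw":230,"travel":[0,-6,0],"rot":[0,0,0]},{"jaw":230,"travel":[0,-12,0],"rot":[0,0,0]},{"jaw":230,"travel":[0,-18,0],"rot":[0,0,0]},{"jaw":230,"travel":[0,-24,0],"rot":[0,0,0]},{"jaw":230,"travel":[0,-28,0],"rot":[0,0,0]}]' >/dev/null; python3 chk.py -7 && python3 -m handwheel '[{"jaw":230,"travel":[0,-0.8,0],"rot":[0,0,0]},{"jaw":230,"travel":[0,-1.6,0],"rot":[0,0,0]}]' >/dev/null && python3 chk.py -6 && python3 -m handwheel '[{"jaw":230,"travel":[0,-0.8,0],"rot":[0,0,0]},{"jaw":230,"travel":[0,-1.6,0],"rot":[0,0,0]}]' >/dev/null && python3 chk.py -6 && python3 -m handwheel '[{"jaw":230,"travel":[0,-0.8,0],"rot":[0,0,0]},{"jaw":230,"travel":[0,-1.6,0],"rot":[0,0,0]}]' >/dev/null && python3 chk.py -6 && python3 -m handwheel '[{"jaw":230,"travel":[0,-0.8,0],"rot":[0,0,0]},{"jaw":230,"travel":[0,-1.6,0],"rot":[0,0,0]}]' >/dev/null && python3 chk.py -6 && python3 -m handwheel '[{"jaw":230,"travel":[0,-0.8,0],"rot":[0,0,0]},{"jaw":230,"travel":[0,-1.6,0],"rot":[0,0,0]}]' >/dev/null && python3 chk.py -6
```

```text
AX -2.9 along 58.3 Fz -3.2
AX -3.8 along 59.5 Fz -3.6
AX -2.6 along 60.9 Fz -3.8
AX -3.3 along 62.5 Fz -3.8
AX -3.4 along 64.1 Fz -4.9
AX -3.8 along 65.8 Fz -4.0
```

```bash
python3 -m handwheel '[{"jaw":230,"travel":[0,-0.8,0],"rot":[0,0,0]},{"jaw":230,"travel":[0,-1.6,0],"rot":[0,0,0]}]' && python3 chk.py -6 && python3 -m handwheel '[{"jaw":230,"travel":[0,-0.8,0],"rot":[0,0,0]},{"jaw":230,"travel":[0,-1.6,0],"rot":[0,0,0]}]' >/dev/null && python3 chk.py -6 && python3 -m handwheel '[{"jaw":230,"travel":[0,-0.8,0],"rot":[0,0,0]},{"jaw":230,"travel":[0,-1.6,0],"rot":[0,0,0]}]' >/dev/null && python3 chk.py -6 && python3 -m handwheel '[{"jaw":230,"travel":[0,-0.8,0],"rot":[0,0,0]},{"jaw":230,"travel":[0,-1.6,0],"rot":[0,0,0]}]' >/dev/null && python3 chk.py -6 && python3 -m handwheel '[{"jaw":230,"travel":[0,-0.8,0],"rot":[0,0,0]},{"jaw":230,"travel":[0,-1.6,0],"rot":[0,0,0]}]' >/dev/null && python3 chk.py -6 && python3 -m handwheel '[{"jaw":230,"travel":[0,-0.8,0],"rot":[0,0,0]},{"jaw":230,"travel":[0,-1.6,0],"rot":[0,0,0]}]' >/dev/null && python3 chk.py -6 && python3 -m handwheel '[{"jaw":230,"travel":[0,-0.8,0],"rot":[0,0,0]},{"jaw":230,"travel":[0,-1.6,0],"rot":[0,0,0]}]' >/dev/null && python3 chk.py -6 && python3 -m handwheel '[{"jaw":230,"travel":[0,-0.8,0],"rot":[0,0,0]},{"jaw":230,"travel":[0,-1.6,0],"rot":[0,0,0]}]' >/dev/null && python3 chk.py -6 && python3 -m handwheel '[{"jaw":230,"travel":[0,-0.8,0],"rot":[0,0,0]},{"jaw":230,"travel":[0,-1.6,0],"rot":[0,0,0]}]'  && python3 chk.py -6
```

```text
t: 7.25
position: [528.4, -72.4, 161.2]
ee_rot: [[0.93, -0.368, 0.0], [-0.368, -0.93, -0.0], [0.0, 0.0, -1.0]]
wrist_force: [2.7, -4.5, -3.4]
finger_gap: 0.219
grip_force: 25.0
AX -3.2 along 67.3 Fz -3.4
AX -2.9 along 68.9 Fz -3.5
AX -2.9 along 70.5 Fz -4.6
AX -3.4 along 72.1 Fz -3.8
AX -3.1 along 73.7 Fz -3.4
AX -2.8 along 75.3 Fz -4.5
AX -4.2 along 76.9 Fz -4.1
AX -2.9 along 78.5 Fz -4.4
t: 9.25
position: [533.1, -60.6, 161.2]
ee_rot: [[0.93, -0.368, 0.0], [-0.368, -0.93, -0.0], [0.0, 0.0, -1.0]]
wrist_force: [3.0, -4.1, -4.9]
finger_gap: 0.225
grip_force: 25.0
AX -2.7 along 80.1 Fz -4.9
```

```bash
python3 -m handwheel '[{"jaw":230,"travel":[0.5,-0.8,0.5],"rot":[0,0,0]},{"jaw":230,"travel":[1,-1.6,1],"rot":[0,0,0]}]' && python3 chk.py -6 && python3 -m handwheel '[{"jaw":230,"travel":[0,-0.8,0],"rot":[0,0,0]},{"jaw":230,"travel":[0,-1.6,0],"rot":[0,0,0]}]' >/dev/null && python3 chk.py -6 && python3 -m handwheel '[{"jaw":230,"travel":[0,-0.8,0],"rot":[0,0,0]},{"jaw":230,"travel":[0,-1.6,0],"rot":[0,0,0]}]' >/dev/null && python3 chk.py -6 && python3 -m handwheel '[{"jaw":230,"travel":[0,-0.8,0],"rot":[0,0,0]},{"jaw":230,"travel":[0,-1.6,0],"rot":[0,0,0]}]' >/dev/null && python3 chk.py -6 && python3 -m handwheel '[{"jaw":230,"travel":[0,-0.8,0],"rot":[0,0,0]},{"jaw":230,"travel":[0,-1.6,0],"rot":[0,0,0]}]' >/dev/null && python3 chk.py -6 && python3 -m handwheel '[{"jaw":230,"travel":[0,-0.8,0],"rot":[0,0,0]},{"jaw":230,"travel":[0,-1.6,0],"rot":[0,0,0]}]' >/dev/null && python3 chk.py -6 && python3 -m handwheel '[{"jaw":230,"travel":[0,-0.8,0],"rot":[0,0,0]},{"jaw":230,"travel":[0,-1.6,0],"rot":[0,0,0]}]' >/dev/null && python3 chk.py -6 && python3 -m handwheel '[{"jaw":230,"travel":[0,-0.8,0],"rot":[0,0,0]},{"jaw":230,"travel":[0,-1.6,0],"rot":[0,0,0]}]' >/dev/null && python3 chk.py -6 && python3 -m handwheel '[{"jaw":230,"travel":[0,-0.8,0],"rot":[0,0,0]},{"jaw":230,"travel":[0,-1.6,0],"rot":[0,0,0]}]'  && python3 chk.py -6
```

```text
t: 9.5
position: [533.7, -58.8, 160.6]
ee_rot: [[0.93, -0.367, -0.002], [-0.367, -0.93, 0.001], [-0.002, -0.0, -1.0]]
wrist_force: [-7.9, 1.5, 8.1]
finger_gap: 0.22
grip_force: 25.0
AX -1.5 along 81.9 Fz 8.1
AX -3.0 along 83.6 Fz 5.9
AX -2.4 along 85.2 Fz 5.2
AX -3.1 along 86.8 Fz 4.9
AX -3.5 along 88.4 Fz 5.6
AX -2.8 along 90.0 Fz 6.1
AX -2.1 along 91.6 Fz 6.3
AX -3.1 along 93.2 Fz 4.5
t: 11.5
position: [538.4, -46.8, 160.6]
ee_rot: [[0.93, -0.367, -0.002], [-0.367, -0.93, 0.001], [-0.002, -0.0, -1.0]]
wrist_force: [-6.2, -0.8, 5.5]
finger_gap: 0.217
grip_force: 25.0
AX -3.0 along 94.8 Fz 5.5
```

```bash
python3 -m handwheel '[{"jaw":230,"travel":[-0.2,-0.8,-0.2],"rot":[0,0,0]},{"jaw":230,"travel":[-0.5,-1.6,-0.5],"rot":[0,0,0]}]' && python3 chk.py -6 && python3 -m handwheel '[{"jaw":230,"travel":[0,-0.8,0],"rot":[0,0,0]},{"jaw":230,"travel":[0,-1.6,0],"rot":[0,0,0]}]' >/dev/null && python3 chk.py -6 && python3 -m handwheel '[{"jaw":230,"travel":[0,-0.8,0],"rot":[0,0,0]},{"jaw":230,"travel":[0,-1.6,0],"rot":[0,0,0]}]' >/dev/null && python3 chk.py -6 && python3 -m handwheel '[{"jaw":230,"travel":[0,-0.8,0],"rot":[0,0,0]},{"jaw":230,"travel":[0,-1.6,0],"rot":[0,0,0]}]' >/dev/null && python3 chk.py -6 && python3 -m handwheel '[{"jaw":230,"travel":[0,-0.8,0],"rot":[0,0,0]},{"jaw":230,"travel":[0,-1.6,0],"rot":[0,0,0]}]' >/dev/null && python3 chk.py -6 && python3 -m handwheel '[{"jaw":230,"travel":[0,-0.8,0],"rot":[0,0,0]},{"jaw":230,"travel":[0,-1.6,0],"rot":[0,0,0]}]' >/dev/null && python3 chk.py -6 && python3 -m handwheel '[{"jaw":230,"travel":[0,-0.8,0],"rot":[0,0,0]},{"jaw":230,"travel":[0,-1.6,0],"rot":[0,0,0]}]' >/dev/null && python3 chk.py -6 && python3 -m handwheel '[{"jaw":230,"travel":[0,-0.8,0],"rot":[0,0,0]},{"jaw":230,"travel":[0,-1.6,0],"rot":[0,0,0]}]' >/dev/null && python3 chk.py -6 && python3 -m handwheel '[{"jaw":230,"travel":[0,-0.8,0],"rot":[0,0,0]},{"jaw":230,"travel":[0,-1.6,0],"rot":[0,0,0]}]'  && python3 chk.py -6
```

```text
t: 11.75
position: [539.0, -45.4, 160.7]
ee_rot: [[0.93, -0.367, -0.001], [-0.367, -0.93, 0.0], [-0.001, 0.0, -1.0]]
wrist_force: [-3.3, -1.7, 0.3]
finger_gap: 0.219
grip_force: 25.0
AX -2.8 along 96.3 Fz 0.3
AX -3.5 along 97.9 Fz 3.5
AX -3.1 along 99.5 Fz 3.7
AX -2.5 along 101.1 Fz 2.0
AX -4.0 along 102.7 Fz 3.8
AX -3.6 along 104.3 Fz 3.7
AX -3.9 along 105.9 Fz 2.5
AX -3.4 along 107.5 Fz 3.5
t: 13.75
position: [543.8, -33.6, 160.7]
ee_rot: [[0.93, -0.367, -0.001], [-0.367, -0.93, 0.0], [-0.001, 0.0, -1.0]]
wrist_force: [-4.5, -1.7, 2.8]
finger_gap: 0.222
grip_force: 25.0
AX -3.2 along 109.1 Fz 2.8
```

```bash
python3 -m handwheel '[{"jaw":230,"travel":[0,-0.8,0],"rot":[0,0,0]},{"jaw":230,"travel":[0,-1.6,0],"rot":[0,0,0]}]' >/dev/null && python3 chk.py -6 && python3 -m handwheel '[{"jaw":230,"travel":[0,-0.8,0],"rot":[0,0,0]},{"jaw":230,"travel":[0,-1.6,0],"rot":[0,0,0]}]' >/dev/null && python3 chk.py -6 && python3 -m handwheel '[{"jaw":230,"travel":[0,-0.8,0],"rot":[0,0,0]},{"jaw":230,"travel":[0,-1.6,0],"rot":[0,0,0]}]' >/dev/null && python3 chk.py -6 && python3 -m handwheel '[{"jaw":230,"travel":[0,-0.8,0],"rot":[0,0,0]},{"jaw":230,"travel":[0,-1.6,0],"rot":[0,0,0]}]' >/dev/null && python3 chk.py -6 && python3 -m handwheel '[{"jaw":230,"travel":[0,-0.8,0],"rot":[0,0,0]},{"jaw":230,"travel":[0,-1.6,0],"rot":[0,0,0]}]' >/dev/null && python3 chk.py -6 && python3 -m handwheel '[{"jaw":230,"travel":[0,-0.8,0],"rot":[0,0,0]},{"jaw":230,"travel":[0,-1.6,0],"rot":[0,0,0]}]' >/dev/null && python3 chk.py -6 && python3 -m handwheel '[{"jaw":230,"travel":[0,-0.8,0],"rot":[0,0,0]},{"jaw":230,"travel":[0,-1.6,0],"rot":[0,0,0]}]' >/dev/null && python3 chk.py -6 && python3 -m handwheel '[{"jaw":230,"travel":[0,-0.8,0],"rot":[0,0,0]},{"jaw":230,"travel":[0,-1.6,0],"rot":[0,0,0]}]' >/dev/null && python3 chk.py -6
```

```text
AX -3.4 along 110.7 Fz 3.3
AX -3.2 along 112.3 Fz 2.7
AX -3.0 along 113.9 Fz 3.5
AX -7.0 along 114.9 Fz 3.8
```

```bash
Z='x'; python3 -m handwheel '[{"jaw":230,"travel":[0,0,0],"rot":[0,0,0]}]' >/dev/null; python3 chk.py -6; python3 -m handwheel '[{"jaw":230,"travel":[0,0,0],"rot":[0,0,0]}]' >/dev/null; python3 chk.py -6;python3 -m handwheel '[{"jaw":230,"travel":[0,-0.4,0],"rot":[0,0,0]},{"jaw":230,"travel":[0,-0.4,0],"rot":[0,0,0]}]' ; python3 chk.py -6
```

```text
AX -5.1 along 114.9 Fz 4.5
AX -6.0 along 114.9 Fz 4.3
t: 15.25
position: [546.0, -28.0, 160.7]
ee_rot: [[0.93, -0.368, -0.002], [-0.368, -0.93, -0.001], [-0.001, 0.001, -1.0]]
wrist_force: [-7.3, -4.7, 4.3]
finger_gap: 0.223
grip_force: 25.0
AX -7.1 along 115.1 Fz 4.3
```

Buffer felt at about 114 mm. I'll ease off it slightly before lowering.

```bash
python3 -m handwheel '[{"jaw":230,"travel":[0,0.7,0],"rot":[0,0,0]},{"jaw":230,"travel":[0,1.4,0],"rot":[0,0,0]},{"jaw":230,"travel":[0,1.4,0],"rot":[0,0,0]}]' ; python3 chk.py -6
```

```text
t: 15.62
position: [545.8, -28.4, 160.6]
ee_rot: [[0.93, -0.367, -0.001], [-0.367, -0.93, 0.001], [-0.001, -0.0, -1.0]]
wrist_force: [-4.8, -1.0, 3.1]
finger_gap: 0.219
grip_force: 25.0
AX -2.7 along 114.7 Fz 3.1
```

```bash
python3 -m handwheel '[{"jaw":230,"travel":[0,0.8,0],"rot":[0,0,0]},{"jaw":230,"travel":[0,0.8,0],"rot":[0,0,0]}]' >/dev/null; python3 chk.py -6
```

```text
AX 0.1 along 114.1 Fz 2.8
```

```bash
python3 -m handwheel '[{"jaw":230,"travel":[0,0.3,0],"rot":[0,0,0]},{"jaw":230,"travel":[-3.4,0.3,3.2],"rot":[0,0,0]},{"jaw":230,"travel":[-6.5,0.3,6.6],"rot":[0,0,0]},{"jaw":230,"travel":[-8.6,0.3,9.2],"rot":[0,0,0]},{"jaw":230,"travel":[-10.5,0.3,11.8],"rot":[0,0,0]}]' ; python3 chk.py -6; python3 -m handwheel '[{"jaw":230,"travel":[-0.9,0,1.4],"rot":[0,0,0]},{"jaw":230,"travel":[-1.8,0,2.8],"rot":[0,0,0]}]' ; python3 chk.py -6
```

```text
t: 16.5
position: [536.5, -25.8, 149.1]
ee_rot: [[0.93, -0.367, 0.002], [-0.367, -0.93, -0.0], [0.002, -0.001, -1.0]]
wrist_force: [4.1, 1.2, 1.1]
finger_gap: 0.221
grip_force: 25.0
AX 2.6 along 113.6 Fz 1.1
t: 16.75
position: [534.5, -25.3, 146.2]
ee_rot: [[0.93, -0.368, 0.001], [-0.368, -0.93, -0.0], [0.001, -0.0, -1.0]]
wrist_force: [4.7, 1.1, 1.5]
finger_gap: 0.222
grip_force: 25.0
AX 2.7 along 113.4 Fz 1.5
```

```bash
python3 -m handwheel '[{"jaw":230,"travel":[-0.8,-0.2,1.4],"rot":[0,0,0]},{"jaw":230,"travel":[-1.6,-0.3,2.9],"rot":[0,0,0]}]' >/dev/null; python3 chk.py -6; python3 -m handwheel '[{"jaw":230,"travel":[-0.8,0,1.5],"rot":[0,0,0]},{"jaw":230,"travel":[-1.5,0,2.9],"rot":[0,0,0]}]' ; python3 chk.py -6
```

```text
AX 0.5 along 113.4 Fz 1.2
t: 17.25
position: [531.2, -23.9, 140.2]
ee_rot: [[0.93, -0.367, -0.001], [-0.367, -0.93, -0.0], [-0.0, 0.0, -1.0]]
wrist_force: [1.7, 0.0, 1.6]
finger_gap: 0.223
grip_force: 25.0
AX 0.6 along 113.5 Fz 1.6
```

```bash
python3 -m handwheel '[{"jaw":230,"travel":[-1.4,0,3],"rot":[0,0,0]},{"jaw":230,"travel":[-2.6,0,6.1],"rot":[0,0,0]},{"jaw":230,"travel":[-3.7,0,9.2],"rot":[0,0,0]},{"jaw":230,"travel":[-4.6,0,12.4],"rot":[0,0,0]},{"jaw":230,"travel":[-5.3,0,15.6],"rot":[0,0,0]},{"jaw":230,"travel":[-5.9,0,18.8],"rot":[0,0,0]},{"jaw":230,"travel":[-6.3,0,22.1],"rot":[0,0,0]}]' ; python3 chk.py -6; python3 -m handwheel '[{"jaw":230,"travel":[-0.2,0,1.6],"rot":[0,0,0]},{"jaw":230,"travel":[-0.3,0,3.3],"rot":[0,0,0]},{"jaw":230,"travel":[-0.3,0,5],"rot":[0,0,0]},{"jaw":230,"travel":[-0.3,0,5],"rot":[0,0,0]}]' ; python3 chk.py -6
```

```text
t: 18.12
position: [525.4, -21.5, 117.9]
ee_rot: [[0.93, -0.367, -0.0], [-0.367, -0.93, 0.0], [-0.0, 0.0, -1.0]]
wrist_force: [-0.7, -1.5, 1.8]
finger_gap: 0.221
grip_force: 25.0
AX -1.7 along 113.6 Fz 1.8
t: 18.62
position: [525.2, -21.4, 112.9]
ee_rot: [[0.93, -0.367, -0.0], [-0.367, -0.93, 0.0], [-0.0, 0.0, -1.0]]
wrist_force: [0.5, -1.1, 0.1]
finger_gap: 0.221
grip_force: 25.0
AX -0.9 along 113.6 Fz 0.1
```

Almost level. Going down gently until it stops.

```bash
python3 -m handwheel '[{"jaw":230,"travel":[0,0,0.8],"rot":[0,0,0]},{"jaw":230,"travel":[0,0,0.8],"rot":[0,0,0]}]' >/dev/null; python3 chk.py -6 ;python3 -m handwheel '[{"jaw":230,"travel":[0,0,0.7],"rot":[0,0,0]},{"jaw":230,"travel":[0,0,0.7],"rot":[0,0,0]}]' ; python3 chk.py -6
```

```text
AX -1.6 along 113.6 Fz 5.2
t: 19.12
position: [525.3, -21.4, 112.4]
ee_rot: [[0.93, -0.367, 0.0], [-0.367, -0.93, -0.0], [0.0, 0.0, -1.0]]
wrist_force: [-4.5, -0.4, 7.7]
finger_gap: 0.222
grip_force: 25.0
AX -2.0 along 113.6 Fz 7.7
```

```bash
python3 -m handwheel '[{"jaw":230,"travel":[0,0,-0.5],"rot":[0,0,0]},{"jaw":150,"travel":[0,0,-0.5],"rot":[0,0,0]},{"jaw":110,"travel":[0,0,-0.5],"rot":[0,0,0]},{"jaw":110,"travel":[0,0,-0.5],"rot":[0,0,0]},{"jaw":110,"travel":[0,0,-0.5],"rot":[0,0,0]}]';  python3 -m handwheel '[{"jaw":110,"travel":[0,0,-10],"rot":[0,0,0]},{"jaw":110,"travel":[0,0,-30],"rot":[0,0,0]},{"jaw":110,"travel":[0,0,-60],"rot":[0,0,0]},{"jaw":110,"travel":[0,0,-100],"rot":[0,0,0]},{"jaw":110,"travel":[-40,0,-130],"rot":[0,0,0]},{"jaw":110,"travel":[-90,0,-150],"rot":[0,0,0]},{"jaw":110,"travel":[-140,0,-150],"rot":[0,0,0]},{"jaw":110,"travel":[-140,0,-150],"rot":[0,0,0]}]'
python3 - <<'E'
from plant import read_camera
import cv2,numpy as np
a=cv2.resize(read_camera("scene")[170:265,205:395],(760,380),interpolation=2);b=read_camera("top");cv2.imwrite("pics/fulltop.png",b)
cv2.imwrite("pics/e.png",cv2.convertScaleAbs(a,alpha=1.4))
cv2.imwrite("pics/e2.png",cv2.convertScaleAbs(cv2.resize(b[130:270,240:430],None,fx=4,fy=4,interpolation=2),alpha=1.5))
E
```

```text
t: 19.75
position: [525.2, -21.4, 112.1]
ee_rot: [[0.93, -0.367, -0.0], [-0.367, -0.93, 0.0], [-0.0, -0.0, -1.0]]
wrist_force: [0.4, 0.6, -0.5]
finger_gap: 0.561
grip_force: 0.0
t: 20.75
position: [393.5, 31.0, 263.5]
ee_rot: [[0.931, -0.366, 0.003], [-0.366, -0.931, 0.0], [0.003, -0.001, -1.0]]
wrist_force: [-0.1, -0.4, 0.8]
finger_gap: 0.569
grip_force: 0.0
```

View pics/e.png

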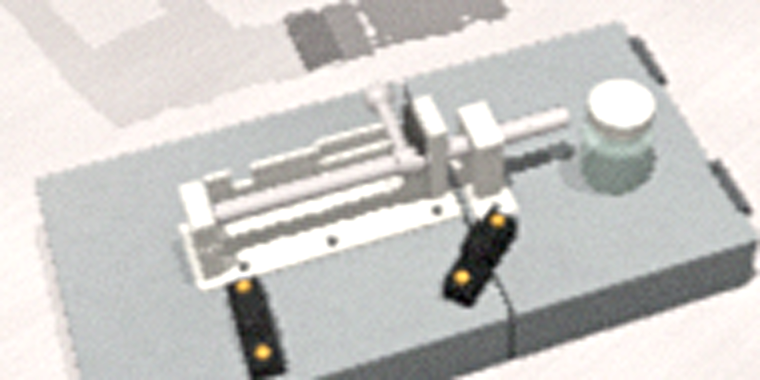

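View pics/e2.png

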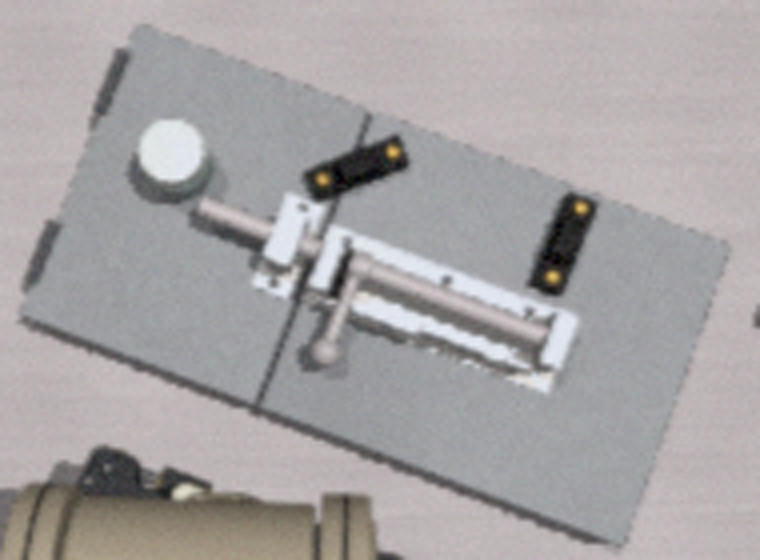

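In the top crop the bolt runs through the keeper to (200,210), the knob is at (324,351), and the jar and fuse holders haven't moved. The scene crop has the knob at (379,95). I'll check the knob's height against the first measurement.

Run:
```python
from g import *
a=tri(up((324,351),(240,130)),up((379,95),(205,170)));b=tri(up((477,409),(240,130)),up((229,135),(205,170)))
k=onz("top",up((324,351),(240,130)),105)
print(a,b,np.linalg.norm((a-b)[:2]),k-onz("top",up((477,409),(240,130)),105))
```

```text
[524.30549635 -18.93473726 107.02189016] [ 481.97844939 -125.71845378  108.64446025] 114.86662273373932 [ 42.89806335 107.94795334   0.        ]
```

```bash
python3 -c "from plant import order;print(order.hand_in())"
```

```text
the job is handed in; nothing more can be done
None
```

The cover is locked and the job handed in at about 21 s: the bolt is through the keeper, the buffer was felt at about 114 mm of slide with roughly 4 N on it, the handle lies level in the far notch, released, and the jar and fuse holders did not move.

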